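Lay the filter carton down in its trolley bay

TASK

Before the trolley is wheeled away, stow the standing carton with the blue band in its green-outlined bay without gripping or lifting it. Push it near its top so that it topples along the bay and comes to rest lying flat, wholly inside the outline; then push the lying carton sideways until its long side is flush along the raised black fence of the bay. Leave the orange-banded carton standing and everything else where it is.

Things in the scene. Friction and masses are not known exactly. Their poses are not given: they have to be found in the camera images.
- bay: The bay, fixed: a rectangle on the work surface, pale green, no step, inside it 150 mm along its x and 250 mm along its y (its length). 8 mm wide green tape marks three sides; along the whole +x side (away from the robot) runs a raised black fence, inner face at x = +75 mm, 8 mm thick, 18 mm high. Origin at the centre of the 150 x 250 area, on the work surface; z up.
- carton: The carton to lay down: a closed white box with a BLUE band round its upper half, 0.15 to 0.3 kg, 80 mm along its x, 50 mm along its y, 150 mm tall along its z. Origin at the centre of its underside. It starts standing on the +y or -y end line of the bay, its centre 0 to 20 mm from the bay's long centre line on the side away from the fence, its x within 0.1 rad of the bay's x.
- carton_foot (a point): Centre of the carton's underside (80 x 50 mm face). Lying, the carton is 50 mm high and slides when pushed low on its side (about 1 to 2.2 N).
- carton_top (a point): Centre of the carton's top face, 150 mm from the underside. Pushed on its broad face 100 mm or more above the surface the carton tips about its far bottom edge instead of sliding (towards the middle of the bay when pushed from outside the bay's end), and falls by itself once leaned about 0.32 rad.
- other: A second carton of the same size, with an ORANGE band, standing on the opposite end line of the bay; it must stay standing where it is. Origin at the centre of its underside.
- tape: Roll of blue tape lying flat beside the bay, behind its fence, 68 mm across, 24 mm high; origin under its centre. Leave alone.
- pills: Small amber jar with white cap beside the bay, behind its fence, 40 mm across, 50 mm tall; origin under its centre. Leave alone.
- gel: Clear bottle of hand gel, 60 mm across, 160 mm tall, at the left of the table; origin under its centre. Leave alone.
- canister: Clear suction canister with white lid, 126 mm across, about 175 mm tall, at the right of the table; origin under its centre. Leave alone.
- basket: White open basket of small packs, 160 x 270 x 60 mm at the back left of the table; origin under its centre. Leave alone.

How it is judged (in metres and radians):
On the way:
1. the blue-banded carton has toppled and lies flat and still inside the bay (height (world z) of each of carton_foot, carton_top below 0.032 m and angle between carton_foot's own z axis and vertical between 1.5 and 1.64 rad and angle between the z axis of carton and the y axis of bay, either way round below 0.17 rad and x of carton_foot in the frame of bay between -0.042 and 0.042 m and x of carton_top in the frame of bay between -0.042 and 0.042 m and y of carton_foot in the frame of bay between -0.131 and 0.131 m and y of carton_top in the frame of bay between -0.131 and 0.131 m and linear speed of carton below 0.02 m/s and angular speed of carton below 0.15 rad/s and not (x of each of carton_foot, carton_top in the frame of bay above 0.028 m)), for 0.2 s.
At the end, for the whole second after the job is handed in: The blue-banded carton lies flat on a broad face and at rest, its long side within 7 mm of the fence over its whole length, its ends inside the bay (overlapping the end tape by no more than 6 mm); the orange-banded carton stands within 20 mm of where it was (height (world z) of each of carton_foot, carton_top below 0.032 m and angle between carton_foot's own z axis and vertical between 1.5 and 1.64 rad and angle between the z axis of carton and the y axis of bay, either way round below 0.17 rad and x of carton_foot in the frame of bay between -0.042 and 0.042 m and x of carton_top in the frame of bay between -0.042 and 0.042 m and y of carton_foot in the frame of bay between -0.131 and 0.131 m and y of carton_top in the frame of bay between -0.131 and 0.131 m and x of each of carton_foot, carton_top in the frame of bay above 0.028 m and linear speed of carton below 0.02 m/s and angular speed of carton below 0.15 rad/s and angle between other's own z axis and vertical below 0.1 rad and distance of other from where it was at the start of the episode below 0.02 m); the robot touches nothing.
It fails at once if the blue-banded carton comes to rest lying outside the bay's outline (linear speed of carton below 0.02 m/s and angular speed of carton below 0.15 rad/s and height (world z) of carton_foot below 0.032 m and height (world z) of carton_top below 0.045 m and not (x of carton_foot in the frame of bay between -0.048 and 0.048 m and x of carton_top in the frame of bay between -0.048 and 0.048 m and y of carton_foot in the frame of bay between -0.137 and 0.137 m and y of carton_top in the frame of bay between -0.137 and 0.137 m)).
It fails at once if the blue-banded carton is lifted or carried (height (world z) of carton_foot above 0.045 m or (angle between carton_foot's own z axis and vertical below 0.25 rad and height (world z) of carton_foot above 0.014 m)).
It fails at once if the blue-banded carton is tipped by pushing it low instead of near its top (angle between carton_foot's own z axis and vertical between 0.12 and 0.3 rad and contact force between the fingers and carton above 0.3 N and height (world z) of the grasp point below 0.08 m).
It fails at once if the orange-banded carton is moved or tipped (distance of other from where it was at the start of the episode above 0.02 m or angle between other's own z axis and vertical above 0.15 rad).
It fails at once if the tape roll, pill jar, gel bottle, canister or basket is moved (distance of any of tape, pills, gel, canister, basket from where it was at the start of the episode above 0.03 m).
It also fails if it takes over 48 s, if anything falls off the work surface, if the arm or the gripper's body presses on something with over 40 N, if the wrist force passes 120 N, or if a joint passes its speed limit or range.

ROBOT

A 6-joint arm with a two-finger parallel gripper is mounted at the origin on the work surface. World frame = base frame: x ahead of the robot, y to its left, z up, the work surface at z = 0. Lengths are in mm, angles in rad, forces in N, time in s.
With the tool pointing down it reaches from about 275 to 750 mm from the base axis. Payload 10.2 kg.
Tool frame: the origin (TCP) lies on the centre line of the jaws, within the pads' length; the fingertips stand 14 mm ahead of it and the grasp point (between the pads) lies 5 mm behind it (bot.tip_extent is the distance from the TCP to the fingertips, in mm); x points along the fingers, y is the direction in which the jaws open and shut, and the axes are right-handed (so a half turn about x gives the same grasp; the last joint's range is limited). The gripper opens to 85 mm and grips with 20 to 120 N. Pads are 22 mm wide; open, the fingers measure 114 mm over their backs; the gripper's body (76 mm by 85 mm) begins 54 mm behind the grasp point. The pads swing forward as they close: fully open they stand 13 mm farther back than shut.
Start: joints at [-1.571, 0.313, 1.498, -0, 1.331, -0.223], TCP at [115.991, -512.033, 245.294] pointing down, gripper open.
Joint ranges: [-2.94, 2.94], [-0.97, 2.17], [0.19, 2.56], [-1.23, 4.37], [0.02, 3.11], [-2.88, 2.88]. Speed limits (rad/s): [2.39, 2.39, 3.01, 3.14, 3.14, 3.14].

INTERFACE

Orientations are given as a unit quaternion [x, y, z, w].
In Python, from rig import readout, viewer, close_job, bot gives the robot as it stands.
- The arm moves only by the shell command python3 -m creep 'ROWS'. ROWS is JSON, one flat list of numbers, 7 for each row, row after row: the shift along the tool's x, y, z in m, then the turn, a rotation vector about the tool's x, y, z in rad, then the opening, from 0 (shut) to 1 (fully open). In form: [dx, dy, dz, ax, ay, az, grip, dx, dy, dz, ax, ay, az, grip, ...]. A call has exactly 5 rows; each row is the pose to reach, as a shift and turn from the pose commanded when the call began, along the tool's axes at that moment; what a row does not reach only later rows make up. A row lasts 1/8 s, in which the tool goes at most 62.5 mm and 10.7 degrees, less where a joint would pass 70% of its speed; a pose out of reach is approached as far as the arm can. A call with a gripper value outside its range is refused whole. The fingers move at their own pace and stop on an object; the grip force is fixed at half the most. Time passes only in rows, so rows that repeat a pose let the fingers close, or fill a call up. It gives the time, the measured TCP pose, the force and the opening at its end, in the units of the state.
- readout.get_obs(): the state, without advancing time (a new reading comes with each control period).
- viewer.read_camera(name): name is "scene" or "side" or "wrist"; returns a dict with "img" (384x512x3 uint8, blue, green, red), "camera_matrix" (3x3 intrinsics, pixels), "dist" ([k1, k2, p1, p2, k3] as OpenCV has them; the pictures are not rectified), "world_to_cam" (4x4, takes a point from world to camera coordinates); the wrist camera has in their place "tool_from_camera" (4x4, takes a point from camera to tool coordinates, whose origin is the TCP and whose axes are the tool frame's). Camera axes: x right, y down, z forward; pixel columns grow to the right and rows downward; lengths in mm; the calibration is good to about 2 mm. A picture is of the moment at which its call begins: read the wrist's pose just before it. There is no depth.
- close_job(): hands the job in, once; it reports no verdict.
The state is a dict: "time": time; "q": joint angles; "qvel": joint speeds; "effort": joint torques, N m; "position": TCP position; "tool_rot": TCP orientation; "ft_force": force on the tool from outside, world axes, zero at the start; "moment": the same for the moment, N m; "gripper_width": finger opening in mm.
Only numpy, scipy, OpenCV 4.12 (cv2) and the standard library are available. Lean on these libraries where they do the work, as an engineer would, in place of code of your own. Each camera call takes 0.05 s, during which the arm holds its last target. There are 200 camera calls.

## Working session

There is one attempt and no reset: what is moved stays moved. The work goes in short steps, Python scripts to look and compute and a shell command to move; the robot and the scene stay as the last step left them, time stands still between calls to the robot, and variables do not carry over. Pictures are saved under pics/ and viewed, about 8 in all and at most 12, crops included, and the job is handed in when it is done.

```bash
mkdir -p pics; ls
python3 - <<'E'
from rig import readout, viewer, bot
import cv2, numpy as np
o=readout.get_obs(); print(o)
a=[]
for n in("scene","side"):
    c=viewer.read_camera(n); cv2.imwrite(f"pics/{n}0.png",c["img"]); np.savez(f"pics/{n}0.npz",**c)
    print(n,c["camera_matrix"].tolist(),np.ravel(c["dist"]),c["world_to_cam"].tolist() if hasattr(c["world_to_cam"],'tolist') else c["world_to_cam"])
E
```

```text
pics
{'time': 0.0, 'q': array([-1.57139777e+00,  3.13434426e-01,  1.49844331e+00, -2.18965859e-05,
        1.33102577e+00, -2.23406949e-01]), 'qvel': array([ 0.00111484, -0.0004942 ,  0.00135756, -0.00157031,  0.00108551,
        0.00070805]), 'effort': array([-1.74884726e-04, -4.12268651e+01, -2.59742117e+01, -1.91188278e-04,
        4.19568649e-03,  1.88821690e-05]), 'position': array([ 115.98708502, -511.77158443,  244.74069964]), 'tool_rot': array([ 0.70276749,  0.07907401, -0.70267883,  0.07815123]), 'ft_force': array([0.61604908, 0.13124759, 0.00583709]), 'moment': array([ 0.02311916, -0.06059445, -0.00913459]), 'gripper_width': 85.38817615480222}
scene [[358.63234065594685, 0.0, 259.8834724306726], [0.0, 358.63234065594685, 193.1986341886814], [0.0, 0.0, 1.0]] [0.02770711 0.         0.         0.         0.        ] [[-0.18426369688003663, 0.9828738805459799, 0.0024134938550906047, 73.47934168640394], [0.7721944210823081, 0.14628499847534338, -0.6183174550911755, -348.6395962323388], [-0.6080811344396905, -0.11206977363033865, -0.7859247418022818, 1600.113750397687], [0.0, 0.0, 0.0, 1.0]]
side [[365.645838361146, 0.0, 256.6063840601582], [0.0, 365.645838361146, 182.15278448297715], [0.0, 0.0, 1.0]] [-0.11245292  0.          0.          0.          0.        ] [[0.9669703122180184, 0.2548179417943909, -0.006019288052467795, -541.0971136838135], [0.1625775176829082, -0.6347847915301995, -0.7553918315589765, 16.35583234498243], [-0.19630834427769955, 0.7294628742997356, -0.6552457164952064, 1561.6802402457245], [0.0, 0.0, 0.0, 1.0]]
```

View pics/scene0.png

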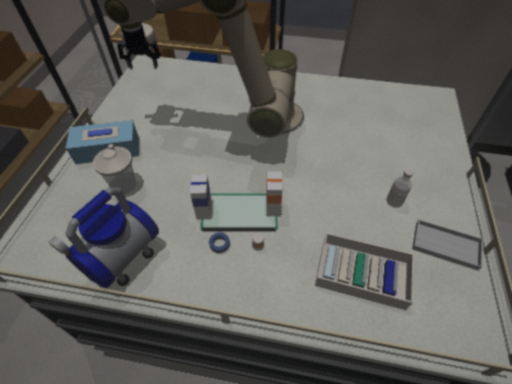

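View pics/side0.png

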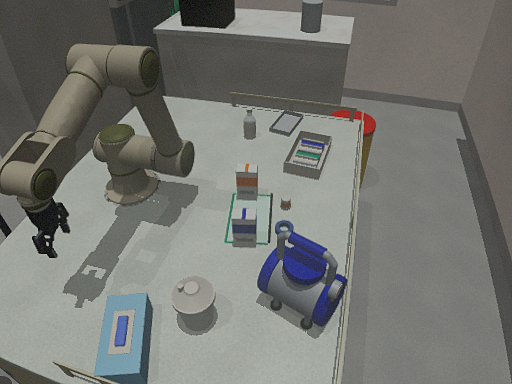

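The blue carton stands at about (200,190) in the scene view, on the −y end. The orange one is at (275,187), and the fence is on the far side of the bay. Next I'll take enlarged crops and a rough green-mask measurement.

```bash
cat > h.py <<'E'
import cv2, numpy as np
from scipy.spatial.transform import Rotation as R
from rig import readout, viewer
def load(n): return dict(np.load(f"pics/{n}.npz"))
def cast(c,px,z,obs=None):
    K=np.array(c["camera_matrix"]);d=np.ravel(c["dist"])
    u=cv2.undistortPoints(np.array(px,float).reshape(-1,1,2),K,d).reshape(-1,2)
    r=np.c_[u,np.ones(len(u))]
    if "world_to_cam" in c: M=np.linalg.inv(np.array(c["world_to_cam"]))
    else:
        T=np.eye(4);T[:3,:3]=R.from_quat(obs["tool_rot"]).as_matrix();T[:3,3]=obs["position"];M=T@np.array(c["tool_from_camera"])
    w=r@M[:3,:3].T;o=M[:3,3]
    return o+w*((z-o[2])/w[:,2])[:,None]
def zoom(img,x0,y0,x1,y1,s): return cv2.resize(img[y0:y1,x0:x1],None,fx=s,fy=s,interpolation=cv2.INTER_CUBIC)
E
python3 - <<'E'
from h import *
ims=[]
for n,(x0,y0,x1,y1) in(("scene0",(185,165,285,240)),("side0",(215,155,290,250))):
    c=load(n);im=c["img"];h=cv2.cvtColor(im,cv2.COLOR_BGR2HSV)
    m=cv2.inRange(h,(60,60,30),(95,255,255));k=np.zeros_like(m);k[y0:y1,x0:x1]=255;m&=k
    ys,xs=np.nonzero(m);P=cast(c,np.c_[xs,ys],0)[:,:2]
    (cx,cy),sz,a=cv2.minAreaRect(P.astype(np.float32));print(n,len(P),cx,cy,sz,a);print(P.min(0),P.max(0))
    z=zoom(im,x0,y0,x1,y1,5 if n=="side0" else 4);ims.append(z)
H=max(i.shape[0] for i in ims)
print([i.shape for i in ims])
cv2.imwrite("pics/crop0.png",np.hstack([cv2.copyMakeBorder(i,0,H-i.shape[0],0,0,0) for i in ims]))
E
```

```text
scene0 98 539.9395141601562 -47.14659118652344 (151.7581787109375, 264.63702392578125) 9.770520210266113
[ 449.8677731  -170.25214559] [636.51948254  95.30312916]
side0 168 539.1052856445312 -47.479034423828125 (157.6895751953125, 265.9310302734375) 10.769235610961914
[ 439.71600861 -191.56665831] [641.19159412  93.64286949]
[(300, 400, 3), (475, 375, 3)]
```

View pics/crop0.png

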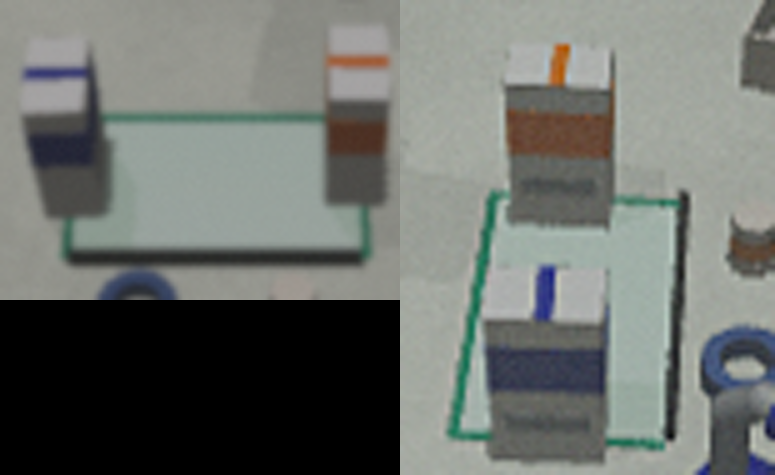

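The crops show the blue top face at scene crop (25–92, 38–112) and side crop (484–606, 268–322), with clear tape and fence corners. I'll cast these corners onto their planes.

Run:
```python
from h import *
a=load("scene0");b=load("side0")
S=lambda p:(np.array(p,float)+.5)/4-.5+[185,165]
D=lambda p:(np.array(p,float)-[400,0]+.5)/5-.5+[215,155]
np.set_printoptions(precision=1,suppress=True)
print("blue scene",cast(a,S([(27,40),(88,38),(93,109),(24,113)]),150)[:,:2].tolist())
print("blue side",cast(b,D([(490,268),(606,268),(605,321),(484,320)]),150)[:,:2].tolist())
print("or scene",cast(a,S([(330,27),(388,27),(388,98),(327,101)]),150)[:,:2].tolist())
print("or side",cast(b,D([(508,45),(612,48),(612,88),(504,84)]),150)[:,:2].tolist())
print("blue foot side",cast(b,D([(488,458),(604,461)]),0)[:,:2].tolist(), "scene",cast(a,S([(48,216),(108,214)]),0)[:,:2].tolist())
print("tape outer side: nearL, farL",cast(b,D([(450,438),(490,192)]),0)[:,:2].tolist())
print("fence top outer far/near",cast(b,D([(688,192),(674,436)]),18)[:,:2].tolist())
print("scene fence top inner near/far y-",cast(a,S([(68,250),(364,246)]),18)[:,:2].tolist())
print("tape roll scene",cast(a,S([(138,285)]),12)[:,:2], cast(b,[(286,230)],20)[:,:2])
```

```text
blue scene [[531.2443715638537, -205.04504549826748], [519.7613523693171, -156.4101368553096], [591.1806664861506, -132.0378418598924], [605.2129463260575, -184.4202478851726]]
blue side [[518.0330308610402, -159.92536801500216], [594.6127671379855, -140.1739962605119], [606.6573941385753, -188.1565565342836], [528.865913839989, -207.33944438641095]]
or scene [[470.5689983292126, 37.574498200403795], [461.5968761915598, 84.91808822526622], [536.5541846408971, 96.08964859542533], [548.6409134861427, 48.780149598751905]]
or side [[457.0950552897955, 78.80305862842738], [537.0052230816813, 95.24038028617133], [549.5115051960615, 47.6239135247024], [468.4219923813502, 31.878681030003122]]
blue foot side [[522.3853430186014, -203.54932959593066], [603.9007707472263, -185.18321625369538]] scene [[602.008077174734, -186.8960985811364], [590.2731286412964, -136.00264279124536]]
tape outer side: nearL, farL [[489.9938773673041, -192.83043533807518], [438.42542555941617, 66.77395291611265]]
fence top outer far/near [[602.3399220604915, 88.6640278461175], [650.3676397603356, -164.74359530890354]]
scene fence top inner near/far y- [[643.4644921437332, -154.28726731741], [593.1638294816272, 90.6483096507786]]
tape roll scene [[662.4 -89. ]] [[697.  -96.7]]
```

```bash
cat >> h.py <<'E'
BC=np.array([545.5,-47.]);BY=0.195
def bay(b): c,s=np.cos(BY),np.sin(BY);return BC+np.array([[c,-s],[s,c]])@np.array(b)
def tobay(w): c,s=np.cos(BY),np.sin(BY);return (np.array(w)[...,:2]-BC)@np.array([[c,-s],[s,c]])
def delta(pos,yaw,frm=None):
    """tool-down goal, tool y along world direction yaw+90deg (either sign); prints shift m / turn rad"""
    o=frm or readout.get_obs();r=R.from_quat(o["tool_rot"]);m=r.as_matrix()
    x=np.array([0,0,-1.]);y=np.array([-np.sin(yaw),np.cos(yaw),0])
    if y@m[:,1]<0:y=-y
    t=np.c_[x,y,np.cross(x,y)]
    print("t",round(o["time"],2),"pos",o["position"].round(1),"toolaxes",m.T.round(2).tolist(),"F",o["ft_force"].round(2),"w",round(o["gripper_width"],1),"q",o["q"].round(2))
    print("shift",(m.T@(np.array(pos)-o["position"])/1000).round(4),"turn",(r.inv()*R.from_matrix(t)).as_rotvec().round(4))
E
python3 - <<'E'
from h import *
a=load("scene0");b=load("side0")
print("canister",cast(a,[(113,155)],175),cast(b,[(193,288)],175))
ey=np.array([-.243,.970]);p=np.array([562,-172])-85*ey;print(p,tobay([562,-172]))
delta([*p,245],0.245); delta([*p,125],.245)
E
```

```text
canister [[ 516.96119053 -476.54537115  175.        ]] [[ 514.76449903 -503.05550583  175.        ]]
[ 582.655 -254.45 ] [  -8.03353032 -125.82810652]
t 0.1 pos [ 116.  -511.8  244.8] toolaxes [[0.0, 0.0, -1.0], [0.22, -0.98, -0.0], [-0.98, -0.22, -0.0]] F [-0.69  0.37  0.24] w 85.6 q [-1.57  0.31  1.5   0.    1.33 -0.22]
shift [ 1.000e-04 -1.479e-01 -5.120e-01] turn [-0.0222 -0.0003  0.0011]
t 0.1 pos [ 116.  -511.8  244.8] toolaxes [[0.0, 0.0, -1.0], [0.22, -0.98, -0.0], [-0.98, -0.22, -0.0]] F [-0.69  0.37  0.24] w 85.6 q [-1.57  0.31  1.5   0.    1.33 -0.22]
shift [ 0.1201 -0.1478 -0.512 ] turn [-0.0222 -0.0003  0.0011]
```

```bash
python3 -m creep '[0,-0.016,-0.056,0,0,0,0, 0,-0.032,-0.112,0,0,0,0, 0,-0.048,-0.168,0,0,0,0, 0,-0.064,-0.224,-0.01,0,0,0, 0,-0.08,-0.28,-0.022,0,0,0]' && python3 -m creep '[0,-0.014,-0.046,0,0,0,0, 0,-0.028,-0.093,0,0,0,0, 0,-0.042,-0.139,0,0,0,0, 0,-0.056,-0.186,0,0,0,0, 0,-0.068,-0.232,0,0,0,0]'
python3 - <<'E'
from h import *
delta([582.7,-254.5,125],.245)
o=readout.get_obs();c=viewer.read_camera("wrist");cv2.imwrite("pics/w1.png",c["img"]);print(c["camera_matrix"],c["tool_from_camera"])
E
```

```text
time: 0.72
position: [372.9, -370.9, 245.1]
tool_rot: [-0.702, -0.087, 0.702, -0.086]
ft_force: [0.3, -0.4, -1.2]
gripper_width: 0.1
time: 1.35
position: [581.2, -248.8, 244.9]
tool_rot: [-0.702, -0.087, 0.702, -0.086]
ft_force: [0.1, -0.9, 0.1]
gripper_width: 0.3
t 1.35 pos [ 581.2 -248.8  244.9] toolaxes [[-0.0, 0.0, -1.0], [0.24, -0.97, -0.0], [-0.97, -0.24, 0.0]] F [ 0.14 -0.88  0.15] w 0.3 q [-0.59  0.56  1.14 -0.    1.45  0.74]
shift [ 1.199e-01  5.900e-03 -1.000e-04] turn [-0.0001  0.0005  0.0005]
[[281.24167701   0.         255.48218582]
 [  0.         281.24167701 193.22093327]
 [  0.           0.           1.        ]] [[ 8.23611042e-04 -3.12541856e-01  9.49903632e-01 -1.27671151e+02]
 [ 9.99999589e-01  6.17691622e-04 -6.63810723e-04 -4.89031856e-01]
 [-3.79278879e-04  9.49903788e-01  3.12542237e-01 -7.93917105e+01]
 [ 0.00000000e+00  0.00000000e+00  0.00000000e+00  1.00000000e+00]]
```

View pics/w1.png

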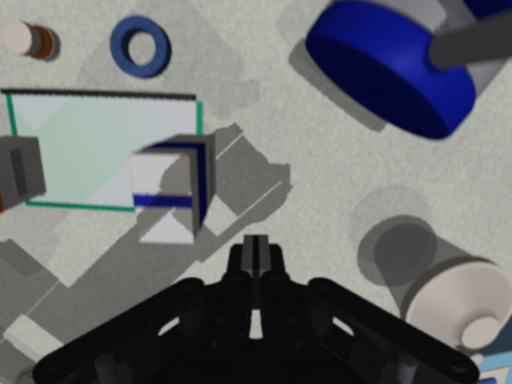

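The wrist view shows the carton's top face at about (131–195, 153–243), the fence ends near (3,95) and (195,97), and the lower left tape corner near (27,206). I'll check these against my estimate.

Run:
```python
from h import *
o=readout.get_obs();c=viewer.read_camera("wrist")
P=cast(c,[(131,153),(190,151),(195,243),(139,243)],150,o)[:,:2];print("top",P.round(1).tolist(),P.mean(0),tobay(P.mean(0)))
F=cast(c,[(4,95),(196,99)],18,o)[:,:2];print("fence inner",F,tobay(F))
T=cast(c,[(27,206),(134,211),(201,101)],0,o);print("tape",T,tobay(T))
```

```text
top [[599.0, -137.7], [612.1, -184.0], [532.4, -202.7], [519.5, -153.7]] [ 565.76412368 -169.49221854] [  -3.85482144 -124.09721457]
fence inner [[ 597.02847904   87.88385048]
 [ 646.87035478 -154.63792698]] [[  76.6878706   122.34299234]
 [  78.59252218 -125.24011982]]
tape [[ 4.39750649e+02  6.92634352e+01  0.00000000e+00]
 [ 4.73622941e+02 -9.18939737e+01  0.00000000e+00]
 [ 6.45252658e+02 -1.57680341e+02 -5.68434189e-14]] [[ -81.21719169  134.5506575 ]
 [ -79.21377103  -30.11575955]
 [  76.41596637 -127.91141736]]
```

```bash
python3 -m creep '[0.05,0,-0.001,0,0,0,0, 0.1,0,-0.002,0,0,0,0, 0.12,0,-0.002,0,0,0,0, 0.12,-0.014,-0.002,0,0,0,0, 0.12,-0.028,-0.002,0,0,0,0]' && python3 -m creep '[0,-0.006,0,0,0,0,0, 0,-0.014,0,0,0,0,0, 0,-0.022,0,0,0,0,0, 0,-0.03,0,0,0,0,0, 0,-0.038,0,0,0,0,0]'
python3 - <<'E'
from h import *
delta([582.7,-254.5,125],.245)
a=viewer.read_camera("side")["img"]
cv2.imwrite("pics/s2.png",zoom(a,190,140,310,280,4))
E
```

```text
time: 2.08
position: [575.1, -221.6, 126.5]
tool_rot: [0.702, 0.086, -0.701, 0.087]
ft_force: [0.0, -0.9, 0.1]
gripper_width: 0.2
time: 2.7
position: [568.1, -187.3, 129.8]
tool_rot: [0.705, 0.084, -0.699, 0.089]
ft_force: [0.5, -4.3, 23.3]
gripper_width: 0.2
t 2.7 pos [ 568.1 -187.3  129.8] toolaxes [[0.01, -0.01, -1.0], [0.24, -0.97, 0.01], [-0.97, -0.24, -0.01]] F [ 0.5  -4.33 23.28] w 0.2 q [-0.51  0.57  1.42 -0.    1.14  0.81]
shift [0.0054 0.0687 0.0021] turn [-0.0007 -0.007  -0.0084]
```

View pics/s2.png

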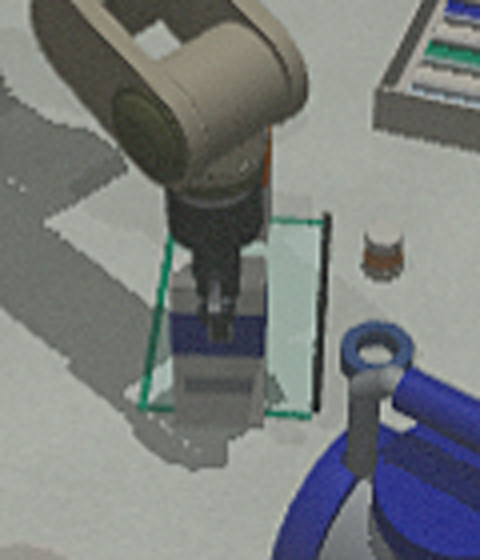

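The force reading is 23 N upwards. As the carton tilts, its rising edge bears on the finger linkage. I'll raise the tool about 20 mm while easing back, then carry on pushing with the tips only.

```bash
python3 -m creep '[-0.007,0.004,0,0,0,0,0, -0.014,0.008,0,0,0,0,0, -0.02,0.011,0,0,0,0,0, -0.02,0.011,0,0,0,0,0, -0.02,0.006,0,0,0,0,0]' && python3 -m creep '[0,-0.006,0,0,0,0,0, 0,-0.011,0,0,0,0,0, 0,-0.016,0,0,0,0,0, 0,-0.022,0,0,0,0,0, 0,-0.028,0,0,0,0,0]'
python3 - <<'E'
from h import *
delta([582.7,-254.5,145],.245)
a=viewer.read_camera("side")["img"]
cv2.imwrite("pics/s3.png",zoom(a,190,140,310,280,4))
E
```

```text
time: 3.38
position: [567.2, -191.2, 145.0]
tool_rot: [-0.702, -0.086, 0.702, -0.086]
ft_force: [0.2, -0.9, 0.3]
gripper_width: 0.1
time: 4.0
position: [560.5, -163.6, 145.3]
tool_rot: [-0.702, -0.086, 0.702, -0.086]
ft_force: [-0.0, -0.2, 0.3]
gripper_width: 0.1
t 4.0 pos [ 560.5 -163.6  145.3] toolaxes [[-0.0, 0.0, -1.0], [0.24, -0.97, -0.0], [-0.97, -0.24, 0.0]] F [-0.02 -0.21  0.33] w 0.1 q [-0.48  0.53  1.45  0.    1.16  0.84]
shift [0.0003 0.0935 0.0004] turn [-0.0002  0.0001  0.0001]
```

View pics/s3.png

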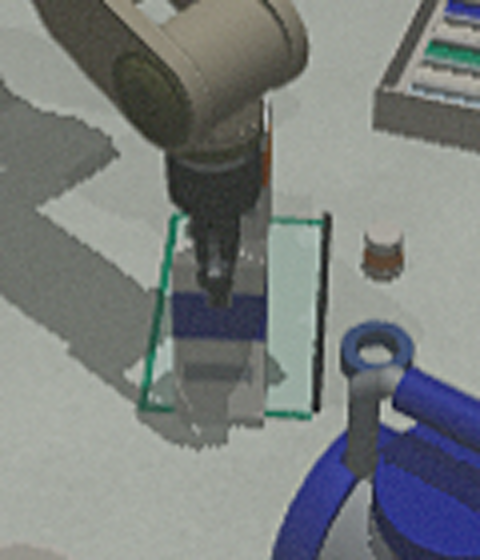

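The carton is leaning near its balance point and the force is almost zero, so I'll push on.

```bash
python3 -m creep '[0,-0.007,0,0,0,0,0, 0,-0.014,0,0,0,0,0, 0,-0.02,0,0,0,0,0, 0,-0.02,0,0,0,0,0, 0,-0.02,0,0,0,0,0]' && python3 -m creep '[-0.03,0.02,0,0,0,0,0, -0.08,0.05,0,0,0,0,0, -0.105,0.1,0,0,0,0,0, -0.105,0.14,0,0,0,0,0, -0.105,0.14,0,0,0,0,0]'
python3 - <<'E'
from h import *
o=readout.get_obs();print(o["position"],o["ft_force"])
c=viewer.read_camera("wrist");np.savez("pics/w4.npz",pos=o["position"],rot=o["tool_rot"],**c)
s=viewer.read_camera("side");np.savez("pics/side4.npz",**s)
z=zoom(s["img"],190,140,310,280,2.74)
cv2.imwrite("pics/j4.png",np.hstack([c["img"],cv2.resize(z,(288,384))]))
E
```

```text
time: 4.68
position: [555.8, -144.8, 145.3]
tool_rot: [0.702, 0.086, -0.702, 0.086]
ft_force: [0.3, 0.5, 0.4]
gripper_width: -0.3
time: 5.3
position: [589.4, -283.1, 249.4]
tool_rot: [-0.702, -0.085, 0.702, -0.085]
ft_force: [0.7, 0.6, -0.2]
gripper_width: 0.1
[ 589.43182866 -283.14742526  249.3921873 ] [ 0.69140667  0.64172812 -0.19299596]
```

View pics/j4.png

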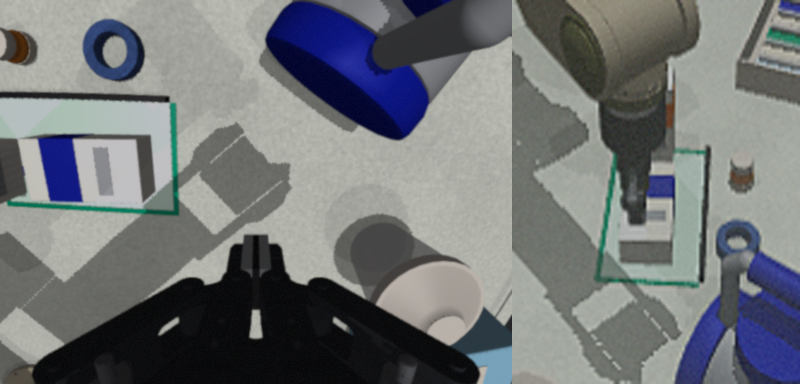

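The carton lies flat in the bay. In the wrist view its upper face spans about (18,138), (137,138), (143,208) and (23,200), clear of the tape. I'll measure it and plan the sideways push.

Run:
```python
from h import *
np.set_printoptions(precision=1,suppress=True)
d=load("w4");o=dict(position=d.pop("pos"),tool_rot=d.pop("rot"))
P=cast(d,[(18,139),(136,138),(144,208),(24,200)],50,o)[:,:2];B=tobay(P);print(P.tolist(),B.tolist(),B.mean(0),"tape corner",tobay(cast(d,[(178,214)],0,o)),"fence",tobay(cast(d,[(168,100)],18,o)))
g=bay([-95,B.mean(0)[1]]);print(g);delta([*g,150],BY);delta([*g,24],BY)
```

```text
[[559.8299565577427, 7.12674583030406], [594.1268905644332, -137.67544019960096], [508.9981293126259, -157.55126074640572], [480.636690226582, 0.23404398411872762]] [[24.54632247404986, 50.324251828766265], [30.13543181201055, -98.37919338386769], [-57.23120990260663, -101.3832157182901], [-54.48162185741873, 58.907187555011305]] [-14.3 -22.6] tape corner [[ -84.6 -130.4]] fence [[  73.7 -128.3]]
[456.7 -87.6]
t 5.4 pos [ 589.5 -280.5  249.8] toolaxes [[-0.0, 0.0, -1.0], [0.24, -0.97, -0.0], [-0.97, -0.24, 0.0]] F [ 0.5 -0.1 -0.3] w 0.2 q [-0.6  0.6  1.1  0.   1.5  0.7]
shift [ 0.1 -0.2  0.1] turn [0. 0. 0.]
t 5.4 pos [ 589.5 -280.5  249.8] toolaxes [[-0.0, 0.0, -1.0], [0.24, -0.97, -0.0], [-0.97, -0.24, 0.0]] F [ 0.5 -0.1 -0.3] w 0.2 q [-0.6  0.6  1.1  0.   1.5  0.7]
shift [ 0.2 -0.2  0.1] turn [0. 0. 0.]
```

Run:
```python
from h import *
delta([456.7,-87.6,150],BY)
np.set_printoptions(precision=4,suppress=True)
delta([456.7,-87.6,150],BY)
```

```text
t 5.4 pos [ 589.5 -280.5  249.8] toolaxes [[-0.0, 0.0, -1.0], [0.24, -0.97, -0.0], [-0.97, -0.24, 0.0]] F [ 0.48 -0.14 -0.28] w 0.2 q [-0.62  0.6   1.05  0.    1.49  0.7 ]
shift [ 0.1    -0.2192  0.0822] turn [0.0493 0.0005 0.0008]
t 5.4 pos [ 589.5 -280.5  249.8] toolaxes [[-0.0, 0.0, -1.0], [0.24, -0.97, -0.0], [-0.97, -0.24, 0.0]] F [ 0.48 -0.14 -0.28] w 0.2 q [-0.62  0.6   1.05  0.    1.49  0.7 ]
shift [ 0.1    -0.2192  0.0822] turn [0.0493 0.0005 0.0008]
```

```bash
python3 -m creep '[0,-0.045,0.02,0.01,0,0,1, 0,-0.09,0.04,0.025,0,0,1, 0,-0.135,0.055,0.04,0,0,1, 0.05,-0.18,0.07,0.05,0,0,1, 0.1,-0.219,0.082,0.05,0,0,1]' && python3 -m creep '[0,0,0,0,0,0,1, 0.04,0,0,0,0,0,1, 0.08,0,0,0,0,0,1, 0.11,0,0,0,0,0,1, 0.124,0,0,0,0,0,1]'
python3 - <<'E'
from h import *
np.set_printoptions(precision=4,suppress=True)
delta([*bay([-95,-22]),24],BY)
E
```

```text
time: 6.02
position: [458.7, -90.4, 156.4]
tool_rot: [0.704, 0.069, -0.703, 0.07]
ft_force: [0.9, -0.7, -1.4]
gripper_width: 85.1
time: 6.65
position: [460.3, -92.6, 32.5]
tool_rot: [0.704, 0.069, -0.704, 0.069]
ft_force: [0.8, -0.5, 0.9]
gripper_width: 85.3
t 6.65 pos [460.3 -92.6  32.5] toolaxes [[0.0, -0.0, -1.0], [0.19, -0.98, 0.0], [-0.98, -0.19, -0.0]] F [ 0.76 -0.5   0.92] w 85.3 q [-0.45  0.49  1.88  0.    0.76  0.93]
shift [ 0.0085 -0.0062  0.0026] turn [ 0.0001 -0.0002 -0.0001]
```

```bash
python3 -m creep '[0.002,-0.006,-0.012,0,0,0,1, 0.002,-0.006,-0.022,0,0,0,1, 0.002,-0.006,-0.03,0,0,0,1, 0.002,-0.006,-0.037,0,0,0,1, 0.002,-0.006,-0.045,0,0,0,1]' && python3 -m creep '[0,0,-0.006,0,0,0,1, 0,0,-0.011,0,0,0,1, 0,0,-0.016,0,0,0,1, 0,0,-0.02,0,0,0,1, 0,0,-0.024,0,0,0,1]'
python3 - <<'E'
from h import *
o=readout.get_obs();print(tobay(o["position"]),o["ft_force"])
c=viewer.read_camera("wrist");np.savez("pics/w5.npz",pos=o["position"],rot=o["tool_rot"],**c)
s=viewer.read_camera("side")
cv2.imwrite("pics/j5.png",np.hstack([c["img"],cv2.resize(zoom(s["img"],215,165,290,265,4),(288,384))]))
E
```

```text
time: 7.28
position: [503.2, -77.9, 31.0]
tool_rot: [-0.704, -0.069, 0.704, -0.069]
ft_force: [-1.9, -0.6, 1.3]
gripper_width: 85.3
time: 7.9
position: [526.6, -73.2, 30.8]
tool_rot: [-0.704, -0.069, 0.704, -0.069]
ft_force: [-2.1, -0.8, 2.3]
gripper_width: 85.5
[-23.63595725 -22.03471671] [-2.12754664 -0.75794446  2.32334457]
```

View pics/j5.png

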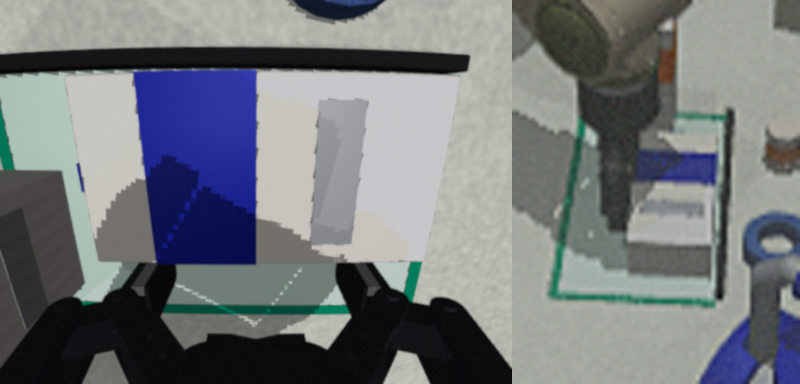

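The carton is parallel to the fence with only a few millimetres left (its upper edge is at row 72, the fence bottom at about 70). I'll press on in small steps until the force rises.

```bash
python3 -m creep '[0,0,-0.002,0,0,0,1, 0,0,-0.004,0,0,0,1, 0,0,-0.006,0,0,0,1, 0,0,-0.007,0,0,0,1, 0,0,-0.008,0,0,0,1]'
python3 - <<'E'
from h import *
o=readout.get_obs();print(tobay(o["position"]),o["ft_force"])
E
```

```text
time: 8.62
position: [531.9, -71.7, 30.7]
tool_rot: [-0.701, -0.069, 0.706, -0.068]
ft_force: [-22.0, -3.4, 15.1]
gripper_width: 85.4
[-18.1718148  -21.62807764] [-22.0306174   -3.38204501  15.12151526]
```

Force of 22 N: the carton is seated against the fence. I'll ease off, back away, rise and check.

```bash
python3 -m creep '[0,0,0.003,0,0,0,1, 0,0,0.008,0,0,0,1, 0,0,0.02,0,0,0,1, 0,0,0.045,0,0,0,1, 0,0,0.065,0,0,0,1]' && python3 -m creep '[-0.04,0,0.005,0,0,0,1, -0.1,0,0.005,0,0,0,1, -0.16,0,0.005,0,0,0,1, -0.22,0,0.005,0,0,0,1, -0.22,0,0.005,0,0,0,1]'
python3 - <<'E'
from h import *
o=readout.get_obs();print(tobay(o["position"]),o["position"],o["ft_force"])
c=viewer.read_camera("wrist");np.savez("pics/w6.npz",pos=o["position"],rot=o["tool_rot"],**c)
s=viewer.read_camera("side")
cv2.imwrite("pics/j6.png",np.hstack([c["img"],cv2.resize(zoom(s["img"],215,155,290,255,4),(288,384))]))
E
```

```text
time: 9.25
position: [469.2, -84.4, 30.8]
tool_rot: [-0.704, -0.069, 0.704, -0.069]
ft_force: [0.5, 0.6, -1.8]
gripper_width: 85.4
time: 9.88
position: [466.5, -85.8, 254.7]
tool_rot: [0.706, 0.067, -0.701, 0.07]
ft_force: [0.0, -0.1, -1.7]
gripper_width: 85.3
[-85.03759558 -22.78815847] [466.48964754 -85.83371    254.68016651] [ 0.04924511 -0.13240068 -1.73542619]
```

View pics/j6.png

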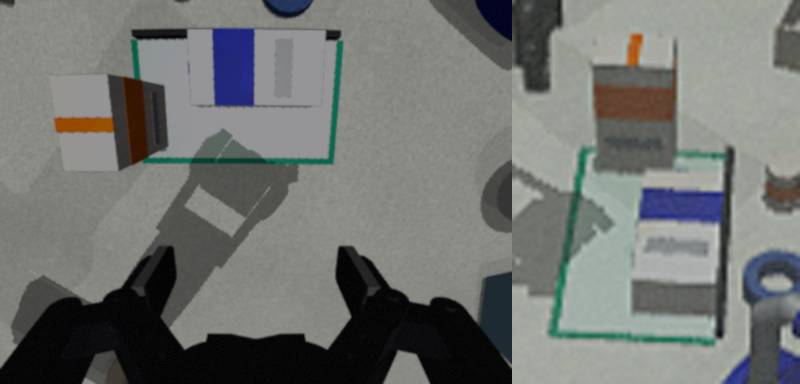

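The carton hides the fence over its whole length, its far edge is parallel to the fence, and the orange carton is still standing. I'll do one numeric check.

Run:
```python
from h import *
np.set_printoptions(precision=1,suppress=True)
d=load("w6");o=dict(position=d.pop("pos"),tool_rot=d.pop("rot"))
print(tobay(cast(d,[(189,30),(326,31),(323,106),(190,104)],50,o)))
print("tape outer",tobay(cast(d,[(143,162),(333,164)],0,o)),"fence top inner ends",tobay(cast(d,[(134,39),(340,38)],18,o)))
print("orange top",tobay(cast(d,[(52,75),(108,74),(118,170),(64,170)],150,o)).mean(0))
```

```text
[[  70.2   48.1]
 [  69.4  -98.8]
 [  -9.  -100.2]
 [  -6.8   51.4]]
tape outer [[ -83.7  133.4]
 [ -86.9 -131.3]] fence top inner ends [[  69.2  121.4]
 [  69.4 -123.4]]
orange top [-21.3 118.2]
```

```bash
python3 -c "
from rig import close_job
print(close_job())"
```

```text
the job is handed in; nothing more can be done
None
```

The blue-banded carton now lies flat in its bay, long side against the black fence, and I've handed the job in at about 10 s of the 48 s allowed. No verdict came back, so this rests on my own last checks.

**What I did:** I toppled the carton along the bay by pushing near its top with closed fingers. I then slid it sideways with open fingers held low until the force rose to 22 N against the fence, and backed the arm well clear.

**Last wrist picture:**

| Check | Result |
|---|---|
| Carton's far side, along the fence | x 69 to 70 mm |
| Fence inner face | x 69 mm (nominal 75 mm; about 5 mm calibration offset) |
| Carton's ends | y −100 and +50 mm, well inside the bay |
| Orange carton | standing, within about 2 mm of its first measured position |

The tape roll and pill jar looked undisturbed in the last pictures. I did not measure them, the gel, the canister or the basket.

**What went wrong on the way:**
- **First push:** I held the tool too low, and the tilting carton's edge pressed up on the finger linkage with about 23 N, under the 40 N limit. I raised the tool 20 mm and finished the push cleanly.
- **Sideways push:** the tool stayed about 6 mm higher than planned, which did no harm.

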